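Fill the funnel jar with bearing balls and hold it up

TASK

On this parts counter, tip the five steel bearing balls from the scoop into the wide mouth of the funnel jar so that all five drop down into its tube, then put the empty scoop back down flat on the counter and let it go. Then take the jar by its strap handle, lift it straight up out of its stand until its foot is at least 10 cm above the counter, and finish while still holding it there in the air, level and still. Never tip the jar over, and leave the other things on the counter where they stand.

Things in the scene. Friction and masses are not known exactly. Their poses are not given: they have to be found in the camera images.
- scoop: open-fronted aluminium scoop, about 140 g. Origin: underside of the bowl, at its centre; z up. Bowl 93 mm long (x), 70 wide, 3 mm walls 36 mm high on sides and back; mouth open to its own -x (starts roughly towards the robot), wooden handle to +x. Floor slopes 8 degrees down to the back: balls stay while it is level, start rolling out at 20 to 25 degrees of dip, all leave by 50
- scoop_grip (a point): the grasp point on the scoop's handle, 88 mm from the scoop's origin along its +x and 30 mm above its underside. The handle is a level bar along the scoop's x, 14 mm wide, 16 mm high (22 to 38 mm above the underside), running from 48 to 153 mm along +x
- scoop_lip (a point): the middle of the pouring edge of the scoop: front end of the floor, 45 mm from the origin along the scoop's -x, 18 mm above its underside (the side walls end there too)
- jar: the funnel jar, one rigid piece of about 260 g: a clear tube (44 mm outside, 38 mm inside, floor 8 mm up) on a 64 mm foot disc, opening at 70 mm height into a wide aluminium funnel, with a flat steel strap handle arching over it. Origin: underside of the foot, on the jar's axis; z up the axis
- jar_mouth (a point): the centre of the funnel's round mouth, 122 mm above the jar's foot; the mouth is 130 mm across outside, wall 3 mm, and narrows at about 45 degrees into the tube
- jar_handle (a point): the middle of the jar's carrying handle, 185 mm above the foot, right over the axis: a level bar along the jar's own y, 140 mm long, 12 mm wide (along the jar's x), 10 mm high; two upright straps 4 mm thick, 12 mm wide at its ends (y = +-68 mm) join it to the funnel's rim, leaving 58 mm between rim and bar
- stand: the fixed steel stand that carries the jar: a 120 mm square plate 8 mm thick with a round collar (82 mm outside, 74 mm inside) reaching 32 mm above the counter; the jar's foot stands loosely on the plate inside the collar. Origin: centre of the underside, at counter height
- ball1_center (a point): the centre of a dark steel bearing ball, 16 mm across, 17 g; one of five alike, lying loose at the back of the scoop
- ball2_center (a point): the centre of a dark steel bearing ball, 16 mm across, 17 g; one of five alike, lying loose at the back of the scoop
- ball3_center (a point): the centre of a dark steel bearing ball, 16 mm across, 17 g; one of five alike, lying loose at the back of the scoop
- ball4_center (a point): the centre of a dark steel bearing ball, 16 mm across, 17 g; one of five alike, lying loose at the back of the scoop
- ball5_center (a point): the centre of a dark steel bearing ball, 16 mm across, 17 g; one of five alike, lying loose at the back of the scoop
- bearing: bystander, not to be disturbed: a thick steel bearing ring, 52 mm across with a 25 mm bore, 18 mm high, lying flat. Origin: on its axis or middle, at counter height
- flange: bystander, not to be disturbed: a dark steel flange with a stub, 76 mm across, 34 mm high. Origin: on its axis or middle, at counter height
- oil_bottle: bystander, not to be disturbed: a white plastic oil bottle, 64 mm across, 170 mm high. Origin: on its axis or middle, at counter height
- grease_tin: bystander, not to be disturbed: a bare steel grease tin, 84 mm across, 90 mm high. Origin: on its axis or middle, at counter height
- spanner: bystander, not to be disturbed: a 200 mm steel spanner lying flat. Origin: on its axis or middle, at counter height
- mug: bystander, not to be disturbed: a white ceramic mug, 80 mm across, 90 mm high. Origin: on its axis or middle, at counter height
Mind the look-alikes: they are no part of the job. Of the things like the jar, leave any that is black; of the rest the larger one is meant. Of the things that look like the scoop, take the one that is farthest to the robot's left at the start.

How it is judged:
On the way, in this order (a step that is already met when the one before it is completed fails the run):
1. the scoop is tipped with its mouth over the funnel (angle between scoop's own z axis and vertical above 0.25 rad and horizontal distance between scoop_lip and jar_mouth below 0.08 m and z of scoop_lip in the frame of jar_mouth above -0.05 m).
2. all five balls are down in the jar's tube, the jar in its stand (z of ball1_center in the frame of jar between 0 and 0.072 m and horizontal distance between each of ball1_center, ball2_center, ball3_center, ball4_center, ball5_center and jar below 0.03 m and z of ball2_center in the frame of jar between 0 and 0.072 m and z of ball3_center in the frame of jar between 0 and 0.072 m and z of ball4_center in the frame of jar between 0 and 0.072 m and z of ball5_center in the frame of jar between 0 and 0.072 m and height (world z) of jar below 0.03 m), for 0.2 s.
3. the scoop lies flat on the counter, let go (height (world z) of scoop between -0.01 and 0.012 m and angle between scoop's own z axis and vertical below 0.12 rad and contact force between the fingers and scoop below 0.1 N), for 0.2 s.
At the end, for the whole second after the job is handed in: The fingers hold the jar, foot over 95 mm above the counter, tilt below 0.12 rad, still (30 mm/s, 0.2 rad/s), touching nothing else listed; all five balls in its tube; the scoop flat on the counter (within 12 mm, tilt below 0.12 rad), released (all of step 3 and z of ball1_center in the frame of jar between 0 and 0.072 m and horizontal distance between each of ball1_center, ball2_center, ball3_center, ball4_center, ball5_center and jar below 0.03 m and z of ball2_center in the frame of jar between 0 and 0.072 m and z of ball3_center in the frame of jar between 0 and 0.072 m and z of ball4_center in the frame of jar between 0 and 0.072 m and z of ball5_center in the frame of jar between 0 and 0.072 m and contact force between jar and stand below 0.1 N and contact force between jar and scoop below 0.1 N and contact force between jar and bearing below 0.1 N and contact force between jar and flange below 0.1 N and contact force between jar and oil_bottle below 0.1 N and contact force between jar and grease_tin below 0.1 N and contact force between jar and spanner below 0.1 N and contact force between jar and mug below 0.1 N and height (world z) of jar above 0.095 m and angle between jar's own z axis and vertical below 0.12 rad and linear speed of jar below 0.03 m/s and angular speed of jar below 0.2 rad/s and contact force between the fingers and jar above 1 N); the arm keeps its last pose, push and grip.
It fails at once if the jar is tipped over (more than 0.4 rad) (angle between jar's own z axis and vertical above 0.4 rad).
It fails at once if a bystander is disturbed (moved more than 40 mm) (distance of any of bearing, flange, oil_bottle, grease_tin, spanner, mug from where it was at the start of the episode above 0.04 m).
It also fails if it takes over 72 s, if anything falls off the work surface, if the arm or the gripper's body presses on something with over 40 N, if the wrist force passes 120 N, or if a joint passes its speed limit or range.

ROBOT

A 6-joint arm with a two-finger parallel gripper is mounted at the origin on the work surface. World frame = base frame: x ahead of the robot, y to its left, z up, the work surface at z = 0. Lengths are in m, angles in rad, forces in N, time in s.
With the tool pointing down it reaches from about 0.25 to 0.775 m from the base axis. Payload 4 kg.
Tool frame: the origin (TCP) lies between the finger pads; the fingertips stand 11 mm ahead of it and the grasp point (between the pads) lies 8 mm behind it (robot.tip_extent is the z of the fingertips in the tool frame, in m); z points along the fingers, y is the line along which they close (so a half turn about z gives the same grasp; the last joint's range is limited). The gripper opens to 94 mm and grips with 3 to 60 N. Pads are 16 mm wide; open, the fingers measure 119 mm over their backs; the gripper's body (75 mm by 177 mm) begins 78 mm behind the grasp point.
Start: joints at [-1.37, 0.087, 1.371, -0, 1.684, -0.103], TCP at [0.165, -0.525, 0.217] pointing down, gripper open.
Joint ranges: [-3.1, 3.1], [-0.76, 2.03], [0.27, 2.55], [-1.08, 4.22], [0.17, 2.65], [-2.57, 2.57]. Speed limits (rad/s): [2.79, 2.79, 3.14, 3.14, 3.14, 3.14].

INTERFACE

Orientations are given as [roll, pitch, yaw] about the fixed x, y, z axes, in that order (R = Rz(yaw) Ry(pitch) Rx(roll)).
In Python, from bench import robot, imaging gives the robot as it stands.
- The arm moves only by the shell command python3 -m pendant 'ROWS'. ROWS is JSON, a list of rows, each a list of 7 numbers: the shift along the world's x, y, z in cm, then the turn, a rotation vector about the world's x, y, z in degrees, then the opening, from 0 (shut) to 1 (fully open). In form: [[dx, dy, dz, ax, ay, az, jaw], ...]. A call has 1 to 8 rows; each row shifts and turns the commanded pose from where the row before left it; what a row does not reach is not made up. A row lasts 1/10 s, in which the tool goes at most 50 mm and 8.59 degrees, less where a joint would pass 70% of its speed; a pose out of reach is approached as far as the arm can. A call is refused whole if a number of a shift passes 5 or a number of a turn 8.59, either way. A call with a gripper value outside its range is refused whole. The fingers move at their own pace and stop on an object; the grip force is fixed at half the most. Time passes only in rows, so rows that do not move let the fingers close. It gives the time, the measured TCP pose, the force, the opening and the grip force at its end, in the units of the state.
- robot.get_obs(): the state, without advancing time (a new reading comes with each control period).
- imaging.snapshot(name): name is "scene" or "side" or "wrist"; returns the picture (420x560x3 uint8, red, green, blue); there is no depth.
- imaging.camera_params(name): a dict with "camera_matrix" (3x3 intrinsics, pixels), "R" (3x3) and "t" (3): a world point X has camera coordinates R X + t. Camera axes: x right, y down, z forward; pixel columns grow to the right and rows downward; lengths in m; the calibration is good to about 2 mm. A picture is of the moment at which its call begins: read the wrist's pose just before it. camera_params takes no time and is no camera call; for the wrist camera it gives the pose at the moment of the call.
- robot.close_job(): hands the job in; it is judged then, once.
The state is a dict: "time": time; "joint_positions": joint angles; "qvel": joint speeds; "joint_torque": joint torques, N m; "tool_pos": TCP position; "ee_rot": TCP orientation; "wrist_force": force on the tool from outside, world axes, zero at the start; "wrist_torque": the same for the moment, N m; "width": finger opening in m; "finger_force": force on a finger pad.
Only numpy, scipy, OpenCV 4.12 (cv2) and the standard library are available. Lean on these libraries where they do the work, as an engineer would, in place of code of your own. Each camera call takes 0.05 s, during which the arm holds its last target. There are 200 camera calls.

## Working session

There is one attempt and no reset: what is moved stays moved. The work goes in short steps, Python scripts to look and compute and a shell command to move; the robot and the scene stay as the last step left them, time stands still between calls to the robot, and variables do not carry over. Pictures are saved under pics/ and viewed, at most 10 in all, crops included, and the job is handed in when it is done.

```bash
mkdir -p pics; ls; cat > h.py <<'E'
import numpy as np, cv2
from bench import robot, imaging
def snap(n,f):
    im=imaging.snapshot(n); cv2.imwrite('pics/'+f,im[:,:,::-1]); return im
def P(n):
    c=imaging.camera_params(n); return np.array(c['camera_matrix']),np.array(c['R']),np.array(c['t'])
def onplane(n,uv,z,p=None):
    K,R,t=p or P(n); o=-R.T@t; d=R.T@np.linalg.inv(K)@np.array([uv[0],uv[1],1.]); return o+d*(z-o[2])/d[2]
def tri(obs):
    A=[];b=[]
    for (K,R,t),uv in obs:
        o=-R.T@t; d=R.T@np.linalg.inv(K)@np.array([uv[0],uv[1],1.]); d/=np.linalg.norm(d); M=np.eye(3)-np.outer(d,d); A.append(M); b.append(M@o)
    x=np.linalg.lstsq(np.vstack(A),np.hstack(b),rcond=None)[0]
    return x,[np.round(proj(p,x)-np.array(uv),1) for p,uv in obs]
def proj(p,X):
    K,R,t=p; q=K@(R@np.array(X)+t); return q[:2]/q[2]
E
python3 - <<'E'
from h import *
a=snap('scene','scene0.png');b=snap('side','side0.png')
cv2.imwrite('pics/both.png',cv2.resize(np.vstack([a,b]),None,fx=.714,fy=.714)[:,:,::-1])
for n in('scene','side'):
    K,R,t=P(n);print(n,K[0,0],(-R.T@t).round(3),R[2].round(2))
print(robot.get_obs())
E
```

```text
pics
scene 536.0660182059469 [ 1.247 -0.451  1.359] [-0.5   0.32 -0.8 ]
side 502.2612130134138 [-0.123  1.112  1.295] [ 0.35 -0.65 -0.67]
{'time': 0.1, 'joint_positions': array([-1.37009548e+00,  8.79078945e-02,  1.37206291e+00, -4.93552344e-05,
        1.68360553e+00, -1.03109005e-01]), 'qvel': array([ 0.00029436, -0.00087586, -0.00558705,  0.0009458 , -0.0005214 ,
       -0.00085877]), 'joint_torque': array([ 3.08515919e-03, -3.41253519e+01, -3.03301013e+01,  7.22063310e-02,
        3.04439839e-02, -8.91136415e-05]), 'tool_pos': array([ 0.16441906, -0.52436476,  0.21542695]), 'ee_rot': array([-3.13961446e+00, -1.55380696e-04,  3.03804189e-01]), 'wrist_force': array([ 0.24370217,  0.28649659, -0.24440268]), 'wrist_torque': array([-0.00302763, -0.0211974 ,  0.05487396]), 'finger_force': 0.0, 'width': 0.0938635051593524}
```

View pics/scene0.png

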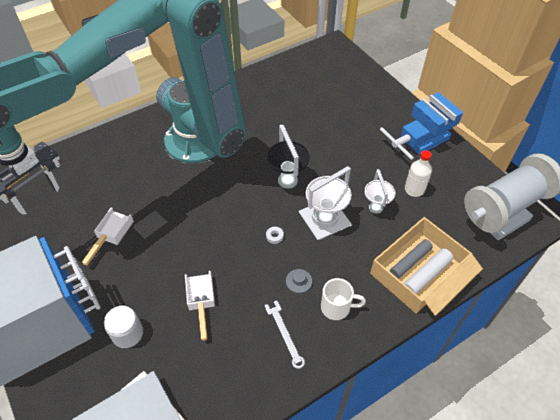

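View pics/side0.png

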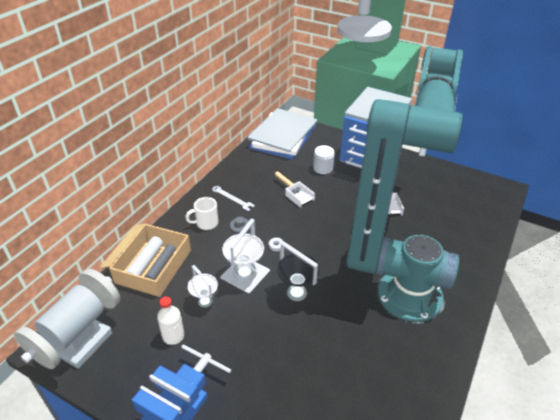

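Jar candidates in the scene view are the black funnel at (288,160), the one in the stand at (326,198) and the small bare one at (380,192). The black one is excluded, and of the other two the one in the stand is larger. The scoop candidates are (113,230) and (200,292). The second holds the dark balls and should be farther to robot +y. I'll confirm both in one enlarged crop.

```bash
python3 - <<'E'
from h import *
a=cv2.imread('pics/scene0.png');b=cv2.imread('pics/side0.png')
def crop(im,u,v,w,h): return cv2.resize(im[v:v+h,u:u+w],(400,300),interpolation=cv2.INTER_CUBIC)
m=np.vstack([np.hstack([crop(a,150,265,100,75),crop(b,250,160,100,75)]),np.hstack([crop(a,285,160,100,75),crop(b,205,215,100,75)])])
cv2.imwrite('pics/comp.png',m)
for uv in[(113,230),(200,295)]: print(onplane('scene',uv,0.02).round(3))
for n,uv in dict(bearing=(275,235),flange=(298,281),mug=(337,300),oil=(417,182),tin=(124,328),span1=(270,306),span2=(298,363),stand=(326,215),small=(377,208),blk=(287,183)).items(): print(n,onplane('scene',uv,0.01).round(3))
E
```

```text
[ 0.216 -0.384  0.02 ]
[ 0.55  -0.263  0.02 ]
bearing [0.487 0.022 0.01 ]
flange [ 0.654 -0.006  0.01 ]
mug [0.762 0.052 0.01 ]
oil [0.559 0.521 0.01 ]
tin [ 0.523 -0.48   0.01 ]
span1 [ 0.678 -0.114  0.01 ]
span2 [ 0.853 -0.138  0.01 ]
stand [0.508 0.195 0.01 ]
small [0.572 0.346 0.01 ]
blk [0.337 0.163 0.01 ]
```

View pics/comp.png

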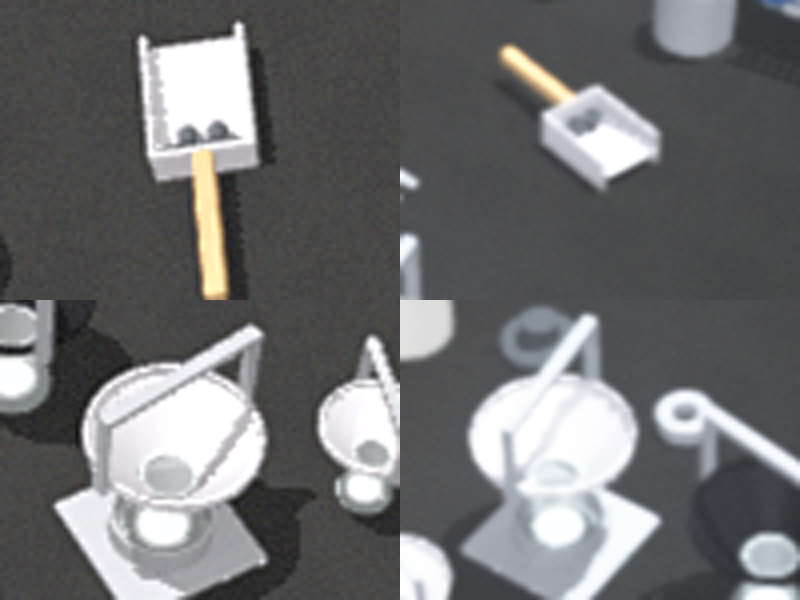

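The enlarged crop shows two dark balls plainly at the back of the scoop at scene (200,292), which is the leftmost scoop (y -0.26 against -0.38). It also shows a large aluminium funnel with a bar handle on its stand, clearly bigger than the small one at right.

```bash
python3 - <<'E'
from h import *
a=P('scene');b=P('side')
sc=lambda x,y:(150+x/4,265+y/4); ss=lambda x,y:(250+(x-400)/4,160+y/4)
jc=lambda x,y:(285+x/4,160+(y-300)/4); js=lambda x,y:(205+(x-400)/4,215+(y-300)/4)
for n,p,q in[('lipL+y',sc(240,27),ss(604,176)),('lip-y',sc(143,40),ss(655,138)),('hand0',sc(204,153),ss(568,97)),('hand1',sc(215,292),ss(509,51)),
 ('bar+y',jc(254,333),js(510,432)),('bar-y',jc(104,420),js(592,320)),('mouth',jc(175,435),js(553,438)),('stand',jc(160,525),js(558,528))]:
    x,r=tri([(a,p),(b,q)]);print(n,x.round(4),*r)
E
```

```text
lipL+y [ 0.5027 -0.2048  0.0236] [0.4 0.2] [ 0.3 -0.1]
lip-y [ 0.4805 -0.2693  0.0331] [0.4 0.2] [ 0.3 -0.1]
hand0 [ 0.5823 -0.2755  0.0388] [-0.3 -0.1] [-0.2  0.1]
hand1 [ 0.6724 -0.3154  0.0353] [-0.5 -0.2] [-0.4  0.1]
bar+y [0.5086 0.256  0.1944] [-0.5 -0.1] [-0.4  0.1]
bar-y [0.5178 0.1203 0.1958] [-0.3 -0.1] [-0.3  0.1]
mouth [0.5135 0.1907 0.1258] [-0.2 -0. ] [-0.1  0. ]
stand [0.514  0.1883 0.0148] [0.3 0.1] [ 0.3 -0.1]
```

```bash
python3 -m pendant '[[2.9,1.5,0,0,0,-2.5,1],[2.9,1.5,0,0,0,-2.5,1],[2.9,1.5,0,0,0,-2.5,1],[2.9,1.5,0,0,0,-2.5,1],[2.9,1.5,0,0,0,-2.5,1],[2.9,1.5,0,0,0,-2.5,1],[2.9,1.5,0,0,0,-2.5,1],[2.9,1.5,0,0,0,-2.5,1]]' | tail -c 400
python3 -m pendant '[[2.9,1.5,0,0,0,-2.5,0.6],[2.9,1.5,0,0,0,-2.5,0.6],[2.9,1.5,0,0,0,-2.5,0.6],[2.9,1.5,0,0,0,-2.5,0.6],[2.5,1.5,0,0,0,-2.5,0.6],[2.5,1.5,0,0,0,-2.5,0.6],[0,0,0,0,0,-2.5,0.6],[0,0,0,0,0,-2.5,0.6]]' | tail -c 400
python3 - <<'E'
from h import *
import pickle
p=P('wrist'); a=snap('wrist','w1.png'); pickle.dump(p,open('w1.pkl','wb'))
print(robot.get_obs()['tool_pos'],(-p[1].T@p[2]).round(3),p[1][2].round(2))
g=np.array([.619,-.291,.038]);print(proj(p,g))
cv2.imwrite('pics/w1b.png',cv2.resize(a,(800,600),interpolation=cv2.INTER_CUBIC)[:,:,::-1])
E
```

```text
time: 0.9
tool_pos: [0.3974, -0.4038, 0.2159]
ee_rot: [-3.141, 0.001, -0.047]
wrist_force: [0.0, 0.4, -0.0]
width: 0.0942
finger_force: 0.0
time: 1.7
tool_pos: [0.5632, -0.3138, 0.2152]
ee_rot: [-3.141, 0.002, -0.394]
wrist_force: [-0.7, 0.2, 0.0]
width: 0.0565
finger_force: 0.0
[ 0.56280436 -0.31412481  0.2153544 ] [ 0.631 -0.342  0.384] [-0.24  0.1  -0.97]
[235.18699031 152.20452927]
```

View pics/w1b.png

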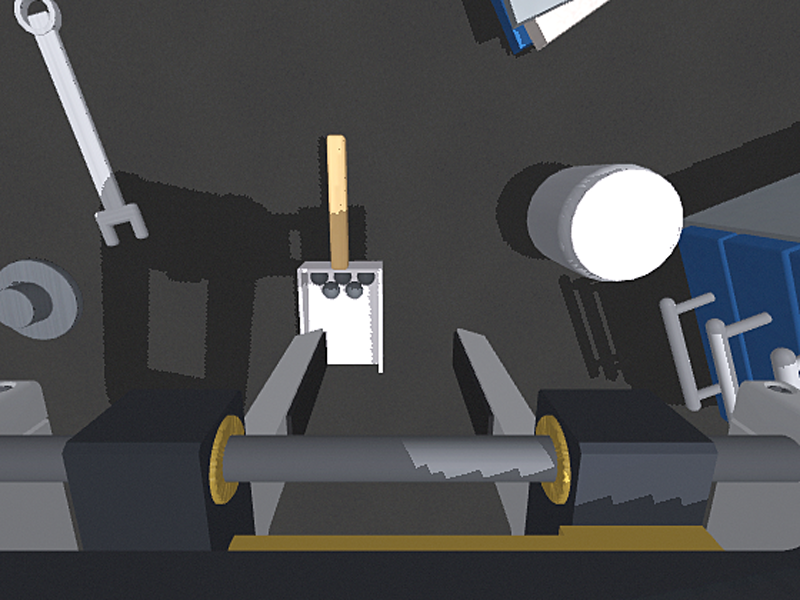

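The wrist view shows the scoop with all five balls at its back. The handle top runs from (336,137) to (340,266) in the enlarged picture, with the back corners of the bowl at (302,264) and (383,262).

```bash
python3 - <<'E'
from h import *
import pickle
w=pickle.load(open('w1.pkl','rb'));a=P('scene');b=P('side');f=560/800
s=lambda x,y:(x*f,y*f)
e1=onplane(0,s(336.5,137),.038,w);e0=onplane(0,s(340,266),.038,w)
print('handle far',e1.round(4),'near',e0.round(4),np.linalg.norm(e1-e0),np.degrees(np.arctan2(*(e1-e0)[1::-1])))
for n,uv in dict(bl=(302,264),br=(383,262),fl=(0,0),fr=(381,372)).items():
    if uv[0]: print(n,onplane(0,s(*uv),.036,w).round(4))
print(tri([(w,s(336.5,137)),(a,(203.75,338.5)),(b,(277.25,172.75))]))
print(tri([(w,s(340,266)),(a,(201,303.3)),(b,(292,184.2))]))
c,sn=(e1-e0)[:2]/np.linalg.norm((e1-e0)[:2]); g=(e0+e1)/2-np.array([c,sn,0])*.0125
print('grip',g.round(4),robot.get_obs()['tool_pos'])
E
```

```text
handle far [ 0.6742 -0.3165  0.038 ] near [ 0.5817 -0.2777  0.038 ] 0.10024501524113572 -22.748084893951415
bl [ 0.595 -0.249  0.036]
br [ 0.5709 -0.3115  0.036 ]
fr [ 0.4804 -0.2715  0.036 ]
(array([ 0.67363999, -0.31619193,  0.03464322]), [array([0.3, 0.8]), array([-0.6, -0.1]), array([-0.5,  0. ])])
(array([ 0.58223949, -0.27650877,  0.0382956 ]), [array([-1.1,  0. ]), array([-0.7,  0.1]), array([-0.1,  0.1])])
grip [ 0.6164 -0.2923  0.038 ] [ 0.56280436 -0.31412481  0.2153544 ]
```

```bash
python3 -m pendant '[[2,0.8,0,0,0,0,0.6],[2,0.8,0,0,0,0,0.6],[1.5,0.6,0,0,0,0,0.6],[0,0,-3,0,0,0,0.6],[0,0,-3,0,0,0,0.6],[0,0,-3,0,0,0,0.6],[0,0,-3,0,0,0,0.6],[0,0,0,0,0,0,0.6]]'; python3 -m pendant '[[0,0,-2,0,0,0,0.6],[0,0,-2,0,0,0,0.6],[0,0,-2,0,0,0,0.6],[0,0,0,0,0,0,0.6]]'
```

```text
time: 2.55
tool_pos: [0.614, -0.291, 0.0896]
ee_rot: [-3.14, 0.012, -0.394]
wrist_force: [0.6, -0.8, -0.6]
width: 0.0569
finger_force: 0.0
time: 2.95
tool_pos: [0.616, -0.2921, 0.0343]
ee_rot: [-3.141, 0.005, -0.394]
wrist_force: [0.0, 0.0, -0.5]
width: 0.0564
finger_force: 0.0
```

```bash
python3 -m pendant '[[0.2,0,-1,0,0,0,0.6],[0,0,-0.2,0,0,0,0.6],[0,0,0,0,0,0,0.6],[0,0,0,0,0,0,0],[0,0,0,0,0,0,0],[0,0,0,0,0,0,0],[0,0,0,0,0,0,0]]'; python3 -m pendant '[[0,0,0,0,0,0,0],[0,0,0,0,0,0,0],[0,0,0.5,0,0,0,0],[0,0,1,0,0,0,0],[0,0,1,0,0,0,0],[0,0,1,0,0,0,0],[0,0,0.5,0,0,0,0],[0,0,0,0,0,0,0]]'
python3 - <<'E'
from h import *
a=snap('scene','s2.png');w=snap('wrist','w2.png')
r=lambda im,s:cv2.resize(im[s],(400,300))
cv2.imwrite('pics/c2.png',np.hstack([cv2.resize(a[235:355,130:290],(400,300)),cv2.resize(w,(400,300))])[:,:,::-1])
E
```

```text
time: 3.65
tool_pos: [0.6197, -0.2929, 0.0248]
ee_rot: [3.141, -0.0, -0.394]
wrist_force: [0.7, 0.2, -0.2]
width: 0.0277
finger_force: 0.0
time: 4.45
tool_pos: [0.6204, -0.2933, 0.0665]
ee_rot: [3.141, -0.003, -0.394]
wrist_force: [0.2, 0.6, -2.4]
width: 0.0137
finger_force: 30.0
```

View pics/c2.png

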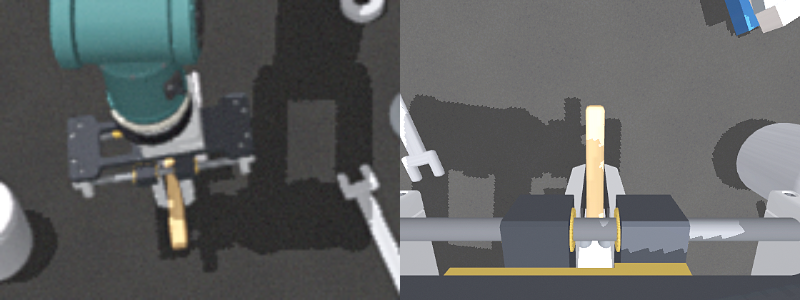

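The view shows the handle held between the fingers and the scoop level, with balls still visible in the bowl at (605,245). I'll lift and carry it gently.

```bash
python3 -m pendant '[[0,0,1,0,0,0,0],[0,0.3,2,0,0,0,0],[0,0.6,2.5,0,0,0.5,0],[0,1,2.5,0,0,1,0],[0.2,1.5,2.5,0,0,1,0],[0.3,2,2.5,0,0,1,0],[0.3,2,1.5,0,0,1,0],[0.3,2,0.5,0,0,1,0]]' | head -3
python3 -m pendant '[[0.3,2,0,0,0,1.2,0],[0.3,2,0,0,0,1.2,0],[0.3,2,0,0,0,1.2,0],[0.3,2,0,0,0,1.2,0],[0.3,2,0,0,0,1.2,0],[0.3,2,0,0,0,1.2,0],[0.3,2,0,0,0,1.2,0],[0.3,2,0,0,0,1.2,0]]' | head -3
python3 -m pendant '[[0.3,2,0,0,0,1.2,0],[0.3,2,0,0,0,1.2,0],[0.3,2,0,0,0,1.2,0],[0.3,2,0,0,0,1.2,0],[0.3,2,0,0,0,1.2,0],[0.3,2,0,0,0,1.2,0],[0.3,2,0,0,0,1.2,0],[0.3,2,0,0,0,1.2,0]]' | head -7
```

```text
time: 5.35
tool_pos: [0.6314, -0.198, 0.2172]
ee_rot: [3.141, -0.004, -0.297]
time: 6.15
tool_pos: [0.6537, -0.0368, 0.2119]
ee_rot: [3.142, 0.004, -0.129]
time: 6.95
tool_pos: [0.6786, 0.1229, 0.2141]
ee_rot: [3.141, 0.001, 0.039]
wrist_force: [0.5, 0.2, -1.2]
width: 0.0135
finger_force: 30.0
```

```bash
python3 -m pendant '[[0,2,0,0,0,1,0],[0,2,0,0,0,1,0],[0,1.5,0,0,0,0.5,0],[0,1,0,0,0,0.5,0],[0,0.7,0,0,0,0.2,0],[0,0.3,0,0,0,0,0],[0,0,0,0,0,0,0],[0,0,0,0,0,0,0]]'
python3 - <<'E'
from h import *
a=snap('scene','s3.png');b=snap('side','d3.png')
cv2.imwrite('pics/c3.png',np.hstack([cv2.resize(a[110:260,240:440],(400,300),interpolation=2),cv2.resize(b[150:300,150:350],(400,300),interpolation=2)])[:,:,::-1])
E
```

```text
time: 7.75
tool_pos: [0.6787, 0.1954, 0.2146]
ee_rot: [3.141, -0.0, 0.092]
wrist_force: [0.9, 0.0, -2.3]
width: 0.0141
finger_force: 30.0
```

View pics/c3.png

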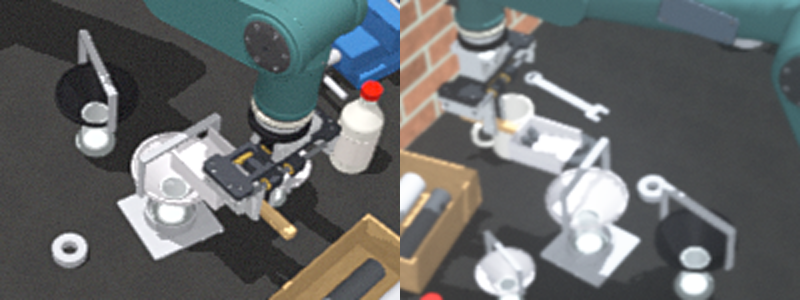

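The scoop is level with its lip just beyond the bar, over the funnel's far half. I'll shift +8 mm in y, lower it, then tip about the lip.

```bash
python3 -m pendant '[[0,0.4,-0.5,0,0,0,0],[0,0.4,-1,0,0,0,0],[0,0,-1.3,0,0,0,0],[0,0,-1.2,0,0,0,0],[0,0,-0.8,0,0,0,0],[0,0,-0.4,0,0,0,0],[0,0,0,0,0,0,0]]'
python3 -m pendant '[[-0.08,-0.01,0.58,0.23,-2.49,0,0],[-0.08,-0.01,0.58,0.23,-2.49,0,0],[-0.08,-0.01,0.58,0.23,-2.49,0,0],[-0.09,-0.01,0.58,0.23,-2.49,0,0],[-0.18,-0.02,0.55,0.23,-2.49,0,0],[-0.18,-0.02,0.55,0.23,-2.49,0,0],[0,0,0,0,0,0,0]]'
```

```text
time: 8.55
tool_pos: [0.6781, 0.204, 0.1612]
ee_rot: [3.141, 0.002, 0.093]
wrist_force: [-0.1, 0.0, -2.9]
width: 0.0139
finger_force: 30.0
time: 9.25
tool_pos: [0.6711, 0.2036, 0.1992]
ee_rot: [-3.141, -0.265, 0.093]
wrist_force: [-1.9, -0.0, -1.8]
width: 0.014
finger_force: 30.0
```

```bash
python3 -m pendant '[[-0.15,-0.01,0.44,0.18,-1.99,0,0],[-0.15,-0.01,0.44,0.18,-1.99,0,0],[-0.2,-0.02,0.42,0.18,-1.99,0,0],[-0.22,-0.02,0.41,0.18,-1.99,0,0],[-0.22,-0.02,0.41,0.18,-1.99,0,0],[-0.22,-0.02,0.41,0.18,-1.99,0,0],[-0.22,-0.02,0.41,0.18,-1.99,0,0],[0,0,0,0,0,0,0]]' | head -3
python3 -m pendant '[[0,0,0,0,0,0,0],[0,0,0,0,0,0,0],[-0.29,-0.03,0.37,0.18,-1.99,0,0],[-0.29,-0.03,0.37,0.18,-1.99,0,0],[-0.29,-0.03,0.37,0.18,-1.99,0,0],[-0.29,-0.03,0.37,0.18,-1.99,0,0],[-0.29,-0.03,0.37,0.18,-1.99,0,0],[0,0,0,0,0,0,0]]'|head -3
python3 -m pendant '[[-0.35,-0.03,0.31,0.18,-1.99,0,0],[-0.35,-0.03,0.31,0.18,-1.99,0,0],[-0.35,-0.03,0.31,0.18,-1.99,0,0],[-0.35,-0.03,0.31,0.18,-1.99,0,0],[-0.35,-0.03,0.31,0.18,-1.99,0,0],[-0.35,-0.03,0.31,0.18,-1.99,0,0],[0,0,0,0,0,0,0],[0,0,0,0,0,0,0]]'
python3 - <<'E'
from h import *
a=snap('scene','s4.png');b=snap('side','d4.png')
cv2.imwrite('pics/c4.png',np.hstack([cv2.resize(a[130:250,260:420],(400,300),interpolation=2),cv2.resize(b[180:300,180:340],(400,300),interpolation=2)])[:,:,::-1])
E
```

```text
time: 10.05
tool_pos: [0.6575, 0.2022, 0.2271]
ee_rot: [3.141, -0.506, 0.093]
time: 10.85
tool_pos: [0.6428, 0.2007, 0.2442]
ee_rot: [3.14, -0.679, 0.093]
time: 11.65
tool_pos: [0.6227, 0.1988, 0.2631]
ee_rot: [3.139, -0.888, 0.094]
wrist_force: [0.3, -0.7, -1.1]
width: 0.0141
finger_force: 30.0
```

View pics/c4.png

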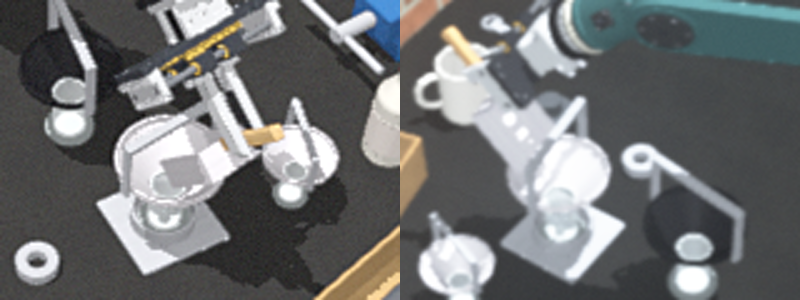

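Scoop is at 51° with its lip inside the funnel mouth; the tube is hard to read behind it. I'll tip a little further, wait, then withdraw and check.

```bash
python3 -m pendant '[[-0.4,-0.03,0.27,0.18,-1.99,0,0],[-0.4,-0.03,0.27,0.18,-1.99,0,0],[-0.4,-0.03,0.27,0.18,-1.99,0,0],[0,0,0,0,0,0,0],[0,0,0,0,0,0,0],[0,0,0,0,0,0,0],[0,0,0,0,0,0,0],[0,0,0,0,0,0,0]]'|head -3
python3 -m pendant '[[0.3,0,1,0,0,0,0],[0.6,0,1.5,0,0,0,0],[1,0,1.5,0,0,0,0],[1,0.1,1,-0.2,2,0,0],[1,0.1,0.5,-0.4,4,0,0],[1,0.1,0,-0.4,4,0,0],[1,0.1,0,-0.4,4,0,0],[0.5,0,0,-0.4,4,0,0]]' |head -3
python3 - <<'E'
from h import *
a=snap('scene','s5.png');b=snap('side','d5.png');w=snap('wrist','w5.png')
c=lambda im,u,v,s,o=(266,400):cv2.resize(im[v:v+int(s*1.5),u:u+s],o,interpolation=2)
cv2.imwrite('pics/c5.png',np.hstack([c(a,295,155,60),c(b,210,220,60),cv2.resize(w,(266,400))])[:,:,::-1])
E
```

```text
time: 12.55
tool_pos: [0.6107, 0.198, 0.2716]
ee_rot: [3.139, -0.994, 0.094]
time: 13.35
tool_pos: [0.6753, 0.2021, 0.3278]
ee_rot: [3.137, -0.678, 0.096]
```

View pics/c5.png

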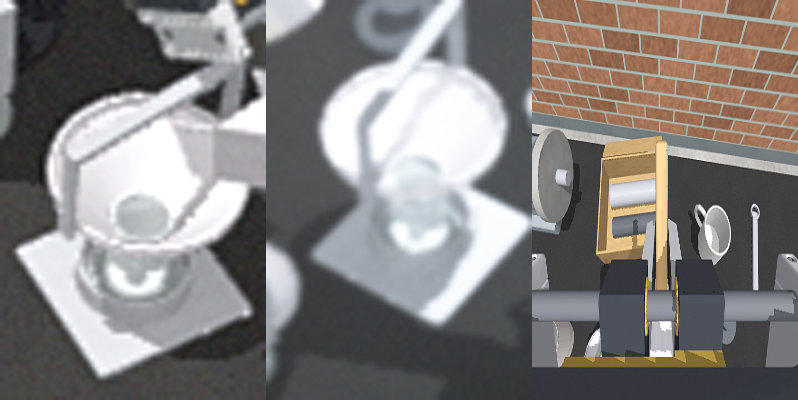

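The funnel is clean and there are new dark patches at the bottom of the tube (130,280), so the balls have gone down. I'll level the scoop, carry it back to its old spot, then check both.

```bash
python3 -m pendant '[[0.3,0,0,-0.45,4.83,0,0],[0.3,0,0,-0.45,4.83,0,0],[0.3,0,0,-0.45,4.83,0,0],[0,0,0,-0.45,4.83,0,0],[0,0,-1,-0.45,4.83,0,0],[0,-1,-1,-0.45,4.83,0,0],[0,-2,-1,-0.45,4.83,0,0],[0,-2,-1,-0.45,4.83,0,0]]'|head -3
python3 -m pendant '[[-0.4,-3,-1,0,0,-1.8,0],[-0.4,-3,-1,0,0,-1.8,0],[-0.4,-3,-1,0,0,-1.8,0],[-0.4,-3,-1,0,0,-1.8,0],[-0.4,-3,0,0,0,-1.8,0],[-0.4,-3,0,0,0,-1.8,0],[-0.4,-3,0,0,0,-1.8,0],[-0.4,-3,0,0,0,-1.8,0]]'|head -3
python3 -m pendant '[[-0.4,-3,0,0,0,-1.8,0],[-0.4,-3,0,0,0,-1.8,0],[-0.4,-3,0,0,0,-1.8,0],[-0.4,-3,0,0,0,-1.8,0],[-0.4,-3,0,0,0,-1.8,0],[-0.4,-3,0,0,0,-1.8,0],[-0.4,-2,0,0,0,-1.8,0],[0,0,0,0,0,0,0]]'|head -4
```

```text
time: 14.3
tool_pos: [0.6831, 0.1521, 0.2864]
ee_rot: [3.138, -0.0, 0.097]
time: 15.1
tool_pos: [0.6508, -0.0889, 0.2463]
ee_rot: [3.138, -0.003, -0.157]
time: 15.9
tool_pos: [0.6223, -0.2905, 0.2457]
ee_rot: [3.137, -0.001, -0.38]
wrist_force: [0.7, -0.1, -1.8]
```

```bash
python3 -m pendant '[[0,0,-3,0,0,0,0],[0,0,-4,0,0,0,0],[0,0,-4,0,0,0,0],[0,0,-4,0,0,0,0],[0,0,-3,0,0,0,0],[0,0,-2,0,0,0,0],[0,0,-1,0,0,0,0],[0,0,0,0,0,0,0]]'
python3 -m pendant '[[0,0,-0.5,0,0,0,0],[0,0,-0.2,0,0,0,0],[0,0,-0.2,0,0,0,0],[0,0,0,0,0,0,0]]'
```

```text
time: 16.7
tool_pos: [0.6227, -0.2863, 0.0346]
ee_rot: [3.139, 0.002, -0.374]
wrist_force: [-0.3, 0.4, -0.4]
width: 0.0136
finger_force: 30.0
time: 17.1
tool_pos: [0.6236, -0.2882, 0.0279]
ee_rot: [3.138, -0.002, -0.376]
wrist_force: [-0.9, 0.2, -2.0]
width: 0.0137
finger_force: 30.0
```

```bash
python3 -m pendant '[[0,0,-0.2,0,0,0,0],[0,0,-0.1,0,0,0,0],[0,0,0,0,0,0,0]]'
```

```text
time: 17.4
tool_pos: [0.6235, -0.2882, 0.0247]
ee_rot: [3.138, -0.002, -0.376]
wrist_force: [0.3, -1.0, -0.2]
width: 0.0136
finger_force: 30.0
```

```bash
python3 -m pendant '[[0,0,0,0,0,0,0.5],[0,0,0,0,0,0,0.5],[0,0,0,0,0,0,0.5],[0,0,0,0,0,0,0.5],[0,0,0,0,0,0,0.5]]' | tail -3
python3 -m pendant '[[0,0,2,0,0,0,0.5],[0,0,4,0,0,0,0.5],[0,0,5,0,0,0,0.5],[0,0,5,0,0,0,0.5],[0,0.5,5,0,0,8,0.5],[0,2,5,0,0,8,0.5],[-0.4,3,3,0,0,8,0.5],[-0.8,3,0,0,0,8,0.5]]'|head -3
python3 -m pendant '[[-0.8,3,0,0,0,8,0.5],[-0.8,3,0,0,0,8,0.5],[-0.8,3,0,0,0,8,0.5],[-0.8,3,0,0,0,8,0.5],[-0.8,3,0,0,0,8,0.5],[-0.8,3,0,0,0,8,0.5],[-0.8,3,0,0,0,8,0.5],[-0.8,3,0,0,0,8,0.5]]'|head -3
python3 - <<'E'
from h import *
a=snap('scene','s6.png');b=snap('side','d6.png');w=snap('wrist','w6.png');p=P('wrist')
import pickle;pickle.dump(p,open('w6.pkl','wb'))
print((-p[1].T@p[2]).round(3),p[1].round(2)[2],proj(p,[.513,.189,.12]))
E
```

```text
wrist_force: [0.1, -0.3, 0.1]
width: 0.0461
finger_force: 0.0
time: 18.7
tool_pos: [0.6128, -0.2046, 0.3176]
ee_rot: [3.132, -0.011, 0.188]
time: 19.5
tool_pos: [0.5468, 0.0367, 0.3107]
ee_rot: [3.138, -0.001, 1.305]
[0.566 0.108 0.48 ] [-0.06 -0.24 -0.97] [205.53999953  64.83279787]
```

```bash
python3 - <<'E'
from h import *
g=lambda n:cv2.imread('pics/'+n)
w=g('w6.png')[0:150,105:305];s=g('s6.png')[255:345,140:260];b=g('d6.png')[225:300,220:280]
r=lambda im,x,y:cv2.resize(im,(x,y),interpolation=cv2.INTER_CUBIC)
cv2.imwrite('pics/c6.png',np.hstack([r(w,533,400),r(s,266,400)]))
E
```

```text
(no output)
```

View pics/c6.png

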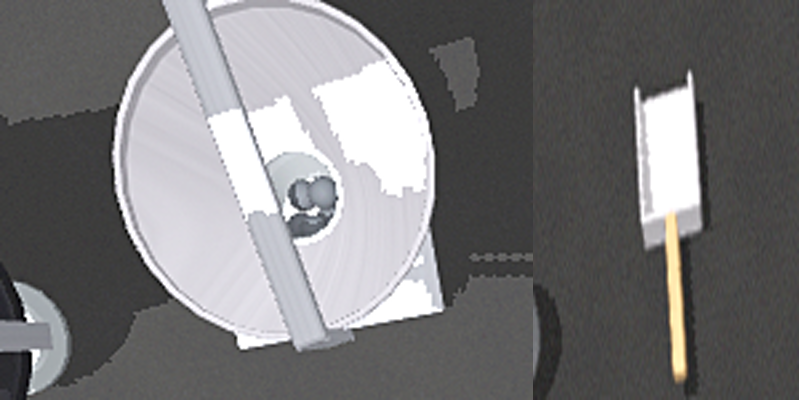

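The wrist view shows the balls down in the tube (two on top at (312,193), more below). The scoop is empty and lying flat. Next I'll locate the bar from its centreline (186,0)–(310,338).

```bash
python3 - <<'E'
from h import *
import pickle
w=pickle.load(open('w6.pkl','rb'));k=2.665
A=[onplane(0,(105+u/k,v/k),.198,w) for u,v in((186,0),(310,336))]
print(A,np.degrees(np.arctan2(A[0][1]-A[1][1],A[0][0]-A[1][0])))
o=robot.get_obs();print(o['tool_pos'],np.degrees(o['ee_rot']))
for n,uv in dict(l=(112,158),r=(435,158)).items(): print(onplane(0,(105+uv[0]/k,uv[1]/k),.13,w))
E
```

```text
[array([0.51582318, 0.22488003, 0.198     ]), array([0.52180169, 0.11877549, 0.198     ])] 93.22495034224967
[0.54697342 0.03681254 0.31104278] [ 1.79746682e+02 -6.65133252e-02  7.45590206e+01]
[0.45591948 0.20854147 0.13      ]
[0.58092039 0.1741169  0.13      ]
```

```bash
python3 -m pendant '[[-0.6,3,0,0,0,4,0.5],[-0.6,3,0,0,0,4,0.5],[-0.6,3,0,0,0,4,0.5],[-0.6,3,0,0,0,4,0.5],[-0.6,3,0,0,0,3,0.5],[0,0.2,-2,0,0,0,0.5],[0,0,-2,0,0,0,0.5],[0,0,0,0,0,0,0.5]]'|head -3
python3 - <<'E'
from h import *
w=snap('wrist','w7.png');p=P('wrist')
print([proj(p,[x,.189,.198]).round() for x in(.511,.517,.523)])
K=cv2.Canny(w,60,150)
E
```

```text
time: 20.45
tool_pos: [0.5166, 0.1864, 0.2669]
ee_rot: [-3.139, 0.001, 1.629]
[array([265., 212.]), array([273., 213.]), array([280., 213.])]
```

```bash
python3 -m pendant '[[0,0,-2,0,0,0,0.5],[0,0,-2,0,0,0,0.5],[0,0,-2,0,0,0,0.5],[0,0,-1.5,0,0,0,0.5],[0,0,-0.7,0,0,0,0.5],[0,0,0,0,0,0,0.5],[0,0,0,0,0,0,0.5]]'
python3 -m pendant '[[0,0,0,0,0,0,0],[0,0,0,0,0,0,0],[0,0,0,0,0,0,0],[0,0,0,0,0,0,0],[0,0,0,0,0,0,0],[0,0,0,0,0,0,0],[0,0,0,0,0,0,0]]'
```

```text
time: 21.2
tool_pos: [0.518, 0.1875, 0.1896]
ee_rot: [3.137, -0.001, 1.631]
wrist_force: [0.2, 0.6, 0.3]
width: 0.047
finger_force: 0.0
time: 21.9
tool_pos: [0.5172, 0.1876, 0.1886]
ee_rot: [3.139, -0.001, 1.631]
wrist_force: [-1.4, -0.3, 2.1]
width: 0.0119
finger_force: 30.0
```

Width 12 mm and 30 N, so the bar is held. Now I'll lift straight up 12 cm.

```bash
python3 -m pendant '[[0,0,0.5,0,0,0,0],[0,0,1,0,0,0,0],[0,0,1.5,0,0,0,0],[0,0,1.5,0,0,0,0],[0,0,1.5,0,0,0,0],[0,0,1.5,0,0,0,0],[0,0,1.5,0,0,0,0],[0,0,1.5,0,0,0,0]]' | head -3
python3 -m pendant '[[0,0,1,0,0,0,0],[0,0,0.5,0,0,0,0],[0,0,0,0,0,0,0],[0,0,0,0,0,0,0],[0,0,0,0,0,0,0],[0,0,0,0,0,0,0],[0,0,0,0,0,0,0]]'
python3 - <<'E'
from h import *
a=snap('scene','s8.png');b=snap('side','d8.png')
cv2.imwrite('pics/c8.png',np.hstack([cv2.resize(a[90:330,180:420],(400,400),interpolation=2),cv2.resize(b[120:300,150:330],(400,400),interpolation=2)])[:,:,::-1])
E
```

```text
time: 22.7
tool_pos: [0.5174, 0.1875, 0.2953]
ee_rot: [3.137, -0.001, 1.631]
time: 23.4
tool_pos: [0.5172, 0.1875, 0.3079]
ee_rot: [3.139, -0.001, 1.631]
wrist_force: [-0.1, 0.3, -3.4]
width: 0.0118
finger_force: 30.0
```

View pics/c8.png

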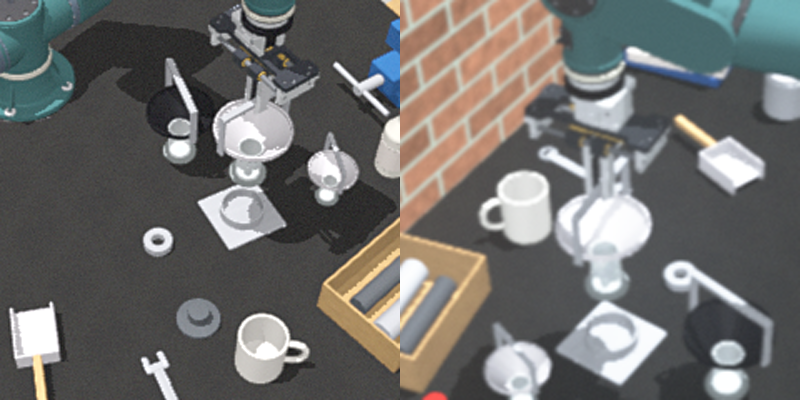

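The jar hangs level, clear of its stand and neighbours. The load of 3.4 N matches the jar plus all five balls, and the scoop lies flat and free.

```bash
python3 -c "
from bench import robot
print(robot.close_job())"
```

```text
the job is handed in; nothing more can be done
None
```

I handed the job in with all five balls in the jar's tube, the empty scoop flat and released on the counter, and the jar held level and still about 12 cm up; no verdict came back.

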